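# Feed one blank from the magazine into the receiving tray

## Robot

A 6-joint arm with a two-finger parallel gripper is mounted at the origin on the work surface. World frame = base frame: x ahead of the robot, y to its left, z up, the work surface at z = 0. Lengths are in m, angles in rad, forces in N, time in s.
With the tool pointing down it reaches from about 0.35 to 0.775 m from the base axis. Payload 5.5 kg.
Tool frame: the origin (TCP) lies at the very end of the fingers, on their centre line; the grasp point (between the pads) lies 19 mm behind it; z points along the fingers, y is the line along which they close (so a half turn about z gives the same grasp; the last joint's range is limited). The gripper opens to 85 mm and grips with 20 to 120 N. Pads are 22 mm wide; open, the fingers measure 114 mm over their backs; the gripper's body (76 mm by 85 mm) begins 54 mm behind the grasp point. The pads swing forward as they close: fully open they stand 13 mm farther back than shut.
Start: joints at [-1.428, 0.313, 0.046, 1.304, 0, 1.431], TCP at [0.16, -0.552, 0.231] pointing down, gripper open.
Joint ranges: [-2.76, 2.76], [-0.86, 1.69], [-1.03, 1.26], [-2.2, 2.34], [-1.47, 1.5], [-3.14, 3.14]. Speed limits (rad/s): [2.57, 2.57, 3.14, 3.14, 3.14, 3.14].

## Interface

Orientations are given as a unit quaternion [w, x, y, z].
In Python, from workcell import env, cams, ticket, spotter gives the robot as it stands.
- The arm moves only by the tool jog_arm, never from a script. Its argument "increments" is a list that holds one entry, the list of rows, each a list of 7 numbers: the shift along the tool's x, y, z in units of 0.25 m (1.0 is 0.25 m), then the turn, a rotation vector about the tool's x, y, z in units of 180 degrees (1.0 is 180 degrees), then the closure in counts, from 0 (fully open) to 255 (shut). A call has 1 to 20 rows; each row shifts and turns the commanded pose from where the row before left it, along the tool's axes as they then stand; what a row does not reach is not made up. A row lasts 1/10 s, in which the tool goes at most 50 mm and 8.59 degrees, less where a joint would pass 70% of its speed; a pose out of reach is approached as far as the arm can. A call with a number of a shift or a turn outside -1 to 1 is refused whole. A call with a gripper value outside its range is refused whole. The fingers move at their own pace and stop on an object; "force" is the grip in N (left out, the last holds). Time passes only in rows, so rows that do not move let the fingers close. It gives the time, the measured TCP pose, the force, the opening and the grip force at its end, in the units of the state.
- env.get_state(): the state, without advancing time (a new reading comes with each control period).
- cams.read_camera(name): name is "side" or "top"; returns a dict with "pixels" (400x640x3 uint8, red, green, blue), "fx", "fy", "cx", "cy" (pixels), "k1" (the pictures are not rectified: a ray, as slopes to the right and down, at radius r is drawn at 1 + k1 r^2 times it, then the intrinsics apply), "xyz" and "attitude" of the camera in the world. Camera axes: x right, y down, z forward; pixel columns grow to the right and rows downward; lengths in m; the calibration is good to about 2 mm. A picture is of the moment at which its call begins. There is no depth.
- ticket.hand_in(): hands the job in; it is judged then, once.
Trained networks look in the newest picture that a camera, given by its name, has taken for a name from the list of things; names that differ only in an ending like _2 or _b are one class to them, and where a whole thing is asked for, a point or a joint stands for the part that bears it (a point fixed in the world has none). Each returns a list of dicts, best first, with "conf" (0 to 1); they miss things now and then, are a little off and sometimes report something else, mostly with a low value. They report only what shows in the picture. A call takes as long as a camera call.
- spotter.find_in(target, camera): "uv" ([column, row] in pixels, amid what is visible of it).
- spotter.cut_out(target, camera): "region" (400x640 bool, what is visible of it) and "uv" ([column, row] in pixels, amid what is visible of it).
- spotter.landmark_of(target, camera): "uv" ([column, row] in pixels: a listed point, or the origin of a listed thing).
The state is a dict: "clock": time; "joint_pos": joint angles; "qvel": joint speeds; "tau": joint torques, N m; "tcp_pos": TCP position; "orientation": TCP orientation; "wrist_force": force on the tool from outside, world axes, zero at the start; "ft_torque": the same for the moment, N m; "finger_gap": finger opening in m; "grip_force": force on a finger pad.
Only numpy, scipy, OpenCV 4.12 (cv2) and the standard library are available. Lean on these libraries where they do the work, as an engineer would, in place of code of your own. Each camera call takes 0.05 s, during which the arm holds its last target. There are 200 camera calls.

## Task

Lift the aluminium receiving tray by its handle and set it down fully on the feeder's nest, all four corner holes over their posts and its open end towards the magazine. Then push the black paddle of the sprung feed slide through its whole stroke, so that the lowest white blank is fed flat into the tray, and let the slide spring all the way back so that the next blank drops down; the tray stays seated.

Things in the scene. Friction and masses are not known exactly. Their poses are not given: they have to be found in the camera images.
- feeder: Grey magazine feeder fixed to the bench, 380 x 150 mm. Origin at bench level under the magazine's centre; x = feed direction (paddle end at -x, nest at +x), z up. Deck top z = 40 mm, x = -200 to 58 mm. Magazine: four corner angles, within x +-52 and y +-42 mm, tops at z = 112 mm, holding five stacked white blanks; a gate lets only the lowest out to +x.
- nest (a point): Point on the nest's top (31 mm above the bench) midway between its four posts, 118.5 mm along +x from the feeder's origin; the seated tray's origin comes here. Axes as the feeder's. Steel posts, 10 mm diameter, at x = +-42, y = +-58 mm, 35 mm high above the nest, the top 13 mm tapered to 3 mm diameter.
- tray: Loose aluminium tray, about 0.25 kg, 115 (x) x 142 (y) mm, floor 6 mm thick, 16 mm corner holes at x = +-42, y = +-58 mm. Origin at the underside's centre, z up. Walls 18 mm high at y = +-41 mm and at the +x end; the -x end is open and must face the magazine (seated, its x axis points along the feeder's x). Starts on the bench.
- tray_handle (a point): Centre of the bar of the tray's fixed arch handle, 66 mm straight above the tray's origin; axes as the tray's. The bar lies along y over the middle of the tray: 14 mm wide in x, 12 mm high, 86 mm long, on an upright at each end; free space of 54 mm under it above the floor.
- slide (a joint): Travel of the sprung feed slide along the feeder's +x, in m: 0 = fully back (rest), 0.122 = end stop. The spring returns it by itself; pushing takes about 5 N at the start, about 14 N with friction at the end of the stroke.
- paddle (a point): Centre of the rear (-x) face of the black upright paddle that moves with the slide, to be pushed along the feeder's +x. Axes as the feeder's. Paddle 50 mm wide (y), 12 mm thick (x), 66 mm high; this point is 84.5 mm above the bench, the paddle's top 113 mm; at rest it is 194 mm behind the feeder's origin.
- blank_low: Lowest white plastic blank in the magazine, 90 x 70 x 10 mm, 60 g. Origin at its underside's centre; x along the feed. Starts on the deck under the stack. At full stroke its rear edge is about 68 mm ahead of the feeder's origin, past the deck's end, and it lies on the tray's floor, which is 3 mm below the deck.
- blank_next: The blank above it, same size and axes. It rides on the slide's 7 mm plate during the stroke and drops onto the deck when the slide is fully back.

How it is judged:
By the outcome, as a careful person would: the job done as asked, in the order asked, and still so for the second after the job is handed in, with the robot touching nothing.
It also fails if it takes over 58 s, if anything falls off the work surface, if the arm or the gripper's body presses on something with over 40 N, if the wrist force passes 120 N, or if a joint passes its speed limit or range.

## Working session

There is one attempt and no reset: what is moved stays moved. The work goes in short steps, Python scripts to look and compute and a tool call to move; the robot and the scene stay as the last step left them, time stands still between calls to the robot, and variables do not carry over. Pictures are saved under pics/ and viewed, at most 10 in all, crops included, and the job is handed in when it is done.

Besides the shell and the picture viewer there is one more tool, called after ">>>" by a JSON object that holds its "fn" and its "kwargs", one argument or row to a line. jog_arm: Moves the arm, as the interface text tells. Shifts and turns lie within -1 to 1; 1 stands for 0.25 m of shift or 180 degrees of turn. Its arguments: {"type":"object","properties":{"increments":{"type":"array"},"force":{"type":"number"}},"required":["increments"]}

```bash
mkdir -p pics; cat > h.py <<'E'
import numpy as np, cv2
from scipy.spatial.transform import Rotation as R
from workcell import env, cams, ticket, spotter
def rot(q): return R.from_quat([q[1],q[2],q[3],q[0]])
def cam(n): return cams.read_camera(n)
def crot(c):
    a=np.array(c["attitude"]); return a if a.shape==(3,3) else rot(a).as_matrix()
def ray(c,uv):
    K=np.array([[c["fx"],0,c["cx"]],[0,c["fy"],c["cy"]],[0,0,1.]])
    p=cv2.undistortPoints(np.array([[uv]],float),K,np.array([c["k1"],0,0,0,0.]))[0,0]
    d=crot(c)@np.array([p[0],p[1],1]); return np.array(c["xyz"]),d/np.linalg.norm(d)
def onz(c,uv,z):
    o,d=ray(c,uv); return o+d*(z-o[2])/d[2]
def tri(c1,u1,c2,u2):
    A=np.zeros((3,3));b=np.zeros(3);L=[]
    for c,u in((c1,u1),(c2,u2)):
        o,d=ray(c,u);P=np.eye(3)-np.outer(d,d);A+=P;b+=P@o;L.append((o,d))
    x=np.linalg.solve(A,b);return x,[np.linalg.norm(np.cross(x-o,d)) for o,d in L]
def proj(c,X):
    p=crot(c).T@(np.array(X)-np.array(c["xyz"]));s=p[:2]/p[2];s=s*(1+c["k1"]*(s@s))
    return np.array([c["fx"]*s[0]+c["cx"],c["fy"]*s[1]+c["cy"]])
E
python3 - <<'E'
from h import *
C={n:cam(n) for n in("side","top")}
for n,c in C.items():
    cv2.imwrite(f"pics/{n}0.png",c["pixels"][:,:,::-1]); print(n,c["attitude"],c["xyz"],c["fx"],c["k1"])
for t,z in(("feeder",0),("nest",.031),("tray",0),("tray_handle",.066),("paddle",.0845),("blank_low",.04)):
    r={}
    for n in C:
        l=spotter.landmark_of(t,n)
        for d in l[:2]: print(t,n,np.round(d["uv"],1),round(d["conf"],2),np.round(onz(C[n],d["uv"],z),4))
        if l:r[n]=l[0]["uv"]
    if len(r)==2: print("  tri",*[np.round(v,4) for v in tri(C["side"],r["side"],C["top"],r["top"])])
s=env.get_state(); print(s)
E
```

```text
side [ 0.1139499  -0.28718304  0.89314052 -0.32686592] [0.22061068 0.50086659 0.68404108] 431.0977908594691 0.024755607681484028
top [-0.04643752  0.70892821 -0.70204839  0.04891218] [0.39393112 0.07099346 1.2035673 ] 504.43854556952635 0.042515387900082795
feeder side [350.1 181.5] 0.92 [ 0.5471 -0.0346 -0.    ]
feeder top [358.5 196. ] 0.89 [ 0.5536 -0.0334  0.    ]
  tri [ 0.551  -0.0349 -0.002 ] [0.0032 0.0032]
nest side [308.1 201.2] 0.71 [0.5709 0.0813 0.031 ]
nest top [309.8 185.8] 0.55 [0.5725 0.0838 0.031 ]
  tri [0.5711 0.0831 0.0329] [0.0013 0.0013]
tray side [258.8 327.3] 0.79 [ 0.4898  0.3255 -0.    ]
tray top [205.8 217. ] 0.56 [0.4994 0.3313 0.    ]
  tri [0.4948 0.3282 0.    ] [0.0055 0.0055]
tray_handle side [252.8 311.2] 0.65 [0.4885 0.3284 0.066 ]
tray_handle top [201.4 216.2] 0.59 [0.4954 0.327  0.066 ]
  tri [0.4941 0.3274 0.0581] [0.0024 0.0024]
paddle side [411.5 108.5] 0.67 [ 0.5166 -0.227   0.0845]
paddle top [447.9 207.3] 0.71 [ 0.519  -0.2249  0.0845]
  tri [ 0.5175 -0.2252  0.0856] [0.0015 0.0015]
blank_low side [347.6 167.7] 0.48 [ 0.5537 -0.0327  0.04  ]
{'clock': 0.7, 'joint_pos': array([-1.42759246e+00,  3.13152963e-01,  4.61120177e-02,  1.30361434e+00,
       -2.57709950e-06,  1.43118107e+00]), 'qvel': array([ 7.78304856e-04, -3.12267544e-04,  4.10974966e-04,  7.28997532e-04,
        6.00126873e-06,  2.45421639e-04]), 'tau': array([-1.46525621e-03, -4.80287576e+01,  2.98751485e+01, -2.58335031e-04,
       -8.09324047e-05,  3.18083309e-06]), 'tcp_pos': array([ 0.16044913, -0.55220239,  0.23135489]), 'orientation': array([ 7.05203516e-05,  9.90018316e-01,  1.40938745e-01, -1.16201642e-06]), 'wrist_force': array([-0.08022315,  0.28791616,  0.9545519 ]), 'ft_torque': array([ 0.00243252, -0.04466687, -0.00209959]), 'grip_force': 0.0, 'finger_gap': 0.08513295082777}
```

View pics/top0.png

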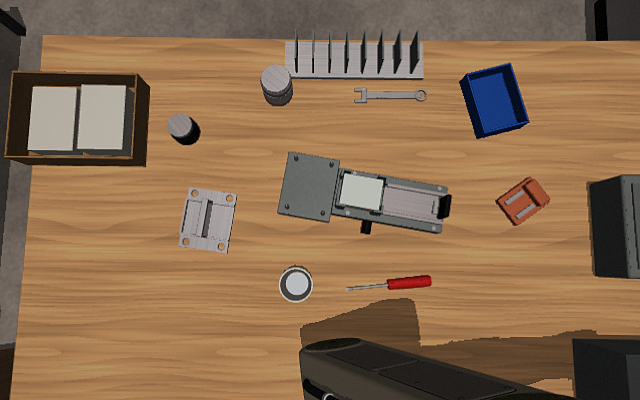

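View pics/side0.png

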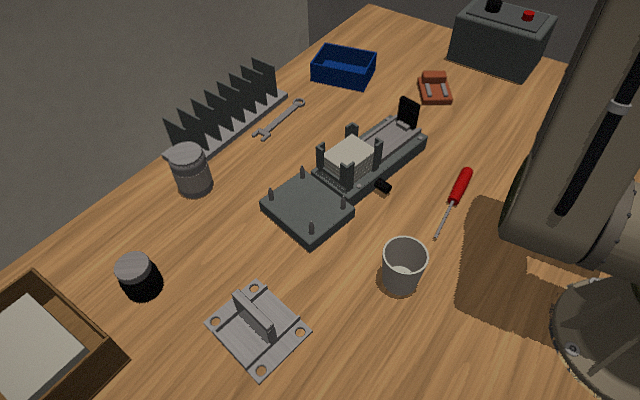

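The top view shows the tray at about (208,220) with its bar running vertically, the nest at about (309,186) with four posts, and the paddle at about (446,206). The side view shows the arch handle at about (253,312) and the posts at (270–350,170–230). Next I'll enlarge the tray and nest.

```bash
python3 - <<'E'
import cv2,numpy as np
t=cv2.imread("pics/top0.png");s=cv2.imread("pics/side0.png")
f=lambda i,u,v,w,h:cv2.resize(i[v:v+h,u:u+w],(400,300),interpolation=cv2.INTER_CUBIC)
cv2.imwrite("pics/m.png",np.vstack([np.hstack([f(t,160,180,100,75),f(t,260,145,100,75)]),np.hstack([f(s,197,270,120,90),f(s,250,160,120,90)])]))
E
```

```text
(no output)
```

View pics/m.png

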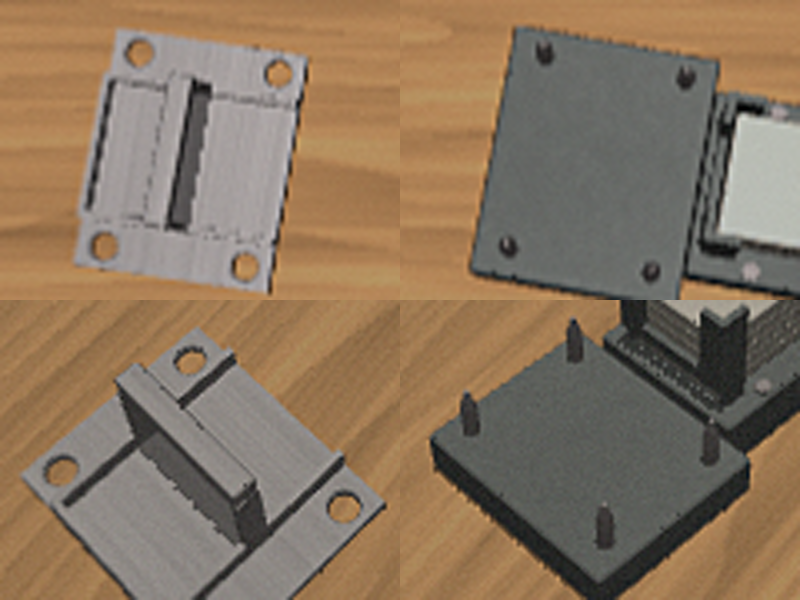

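The mosaic shows the tray's wall on the left (top view), with the open end right, so tray +x is roughly world +y, like the feeder. I'll fit both poses from the hole and post pixels.

```bash
cat > fit.py <<'E'
from h import *
from scipy.optimize import least_squares
def fit(obs,x0):
    # obs: (cam, uv, local xyz)
    def pt(p,l): c,s=np.cos(p[2]),np.sin(p[2]); return [p[0]+c*l[0]-s*l[1],p[1]+s*l[0]+c*l[1],l[2]]
    g=lambda p:np.concatenate([proj(c,pt(p,l))-u for c,u,l in obs])
    r=least_squares(g,x0); return r.x,g(r.x).reshape(-1,2)
E
python3 - <<'E'
from fit import *
T,S=cam("top"),cam("side")
t=lambda x,y,u0,v0,ox=0:np.array([u0+(x-ox+.5)/4-.5,v0+(y+.5)/4-.5])
s=lambda x,y,u0,v0,ox=0:np.array([u0+(x-ox+.5)/3.3333-.5,v0+(y-300+.5)/3.3333-.5])
c=[(42,-58),(-42,-58),(42,58),(-42,58)] # UL,UR,LL,LR in top: left=+x, up = world +x = feeder -y
L=lambda i,z:(c[i][0]/1e3,c[i][1]/1e3,z)
tt=[(T,t(x,y,160,180),L(i,.004)) for i,(x,y) in enumerate([(140,53),(278,73),(104,246),(246,266)])]
ts=[(S,s(x,y,197,270),L(i,.004)) for i,(x,y) in ((0,(62,470)),(1,(190,360)),(3,(345,505)))]
nt=[(T,t(x,y,260,145,400),L(i,.064)) for i,(x,y) in enumerate([(541,44),(684,71),(506,239),(650,264)])]
ns=[(S,s(x,y,250,160,400),L(i,.064)) for i,(x,y) in enumerate([(468,397),(573,323),(604,506),(710,425)])]
for nm,a,b,x0 in(("tray",tt,ts,[.495,.328,1.4]),("nest",nt,ns,[.572,.083,1.4])):
    for o in(a,b,a+b):
        p,r=fit(o,x0); print(nm,np.round(p[:2],4),round(np.degrees(p[2]),2),"rms",round(np.sqrt((r**2).mean()),2))
E
```

```text
tray [0.4936 0.3258] 82.31 rms 0.09
tray [0.492  0.3262] 82.41 rms 0.1
tray [0.4927 0.326 ] 82.31 rms 0.28
nest [0.5738 0.0866] 80.53 rms 0.37
nest [0.5694 0.0879] 80.46 rms 0.46
nest [0.5715 0.0869] 80.5 rms 0.81
```

```bash
cat > plan.py <<'E'
from h import *
def plan(wps,grip,pos=None,yaw=None):
    """wps: (x,y,z,yaw_deg,rows); tool down; prints rounded rows, <=20 a line"""
    s=env.get_state(); m=rot(s["orientation"]).as_matrix()
    p=np.array(s["tcp_pos"] if pos is None else pos); y=np.degrees(np.arctan2(m[1,0],m[0,0])) if yaw is None else yaw
    M=lambda y:R.from_euler('z',y,degrees=True).as_matrix()@np.diag([1,-1,-1])
    rows=[]
    for x,yy,z,ty,n in wps:
        for k in range(n,0,-1):
            d=M(y).T@(np.array([x,yy,z])-p)/k/.25; t=-(ty-y)/k/180
            d=np.round(d,3);t=round(t,3); rows.append([*d.tolist(),0,0,t,grip])
            p=p+M(y)@d*.25; y-=t*180
    for i in range(0,len(rows),20): print(str(rows[i:i+20]).replace(" ",""))
    return p,y
def st():
    s=env.get_state(); m=rot(s["orientation"]).as_matrix()
    print("t",round(s["clock"],2),"p",np.round(s["tcp_pos"],4),"yaw",round(np.degrees(np.arctan2(m[1,0],m[0,0])),2),"tilt",np.round(m[:2,2],4),"q",np.round(s["joint_pos"],2),"F",np.round(s["wrist_force"],1),"gap",round(s["finger_gap"],4),s["grip_force"])
E
python3 - <<'E'
from plan import *
plan([(.42,-.33,.26,65,9),(.53,0,.26,118,9),(.4927,.326,.16,172.3,10)],0)
E
```

```text
[[0.138,-0.063,-0.013,0,0,np.float64(-0.03),0],[0.144,-0.049,-0.013,0,0,np.float64(-0.03),0],[0.148,-0.036,-0.013,0,0,np.float64(-0.03),0],[0.15,-0.021,-0.013,0,0,np.float64(-0.03),0],[0.152,-0.007,-0.013,0,0,np.float64(-0.03),0],[0.152,0.007,-0.012,0,0,np.float64(-0.03),0],[0.15,0.021,-0.013,0,0,np.float64(-0.03),0],[0.148,0.035,-0.012,0,0,np.float64(-0.031),0],[0.143,0.049,-0.013,0,0,np.float64(-0.03),0],[0.154,-0.018,0.0,0,0,np.float64(-0.033),0],[0.155,-0.002,0.0,0,0,np.float64(-0.033),0],[0.154,0.014,0.0,0,0,np.float64(-0.033),0],[0.151,0.03,0.0,0,0,np.float64(-0.033),0],[0.148,0.046,0.0,0,0,np.float64(-0.033),0],[0.142,0.061,0.0,0,0,np.float64(-0.032),0],[0.135,0.075,0.0,0,0,np.float64(-0.033),0],[0.127,0.088,0.0,0,0,np.float64(-0.032),0],[0.117,0.101,0.0,0,0,np.float64(-0.033),0],[0.122,0.048,0.04,0,0,np.float64(-0.03),0],[0.117,0.059,0.04,0,0,np.float64(-0.03),0]]
[[0.111,0.07,0.04,0,0,np.float64(-0.03),0],[0.104,0.08,0.04,0,0,np.float64(-0.03),0],[0.096,0.09,0.04,0,0,np.float64(-0.03),0],[0.087,0.098,0.04,0,0,np.float64(-0.03),0],[0.077,0.106,0.04,0,0,np.float64(-0.03),0],[0.067,0.113,0.04,0,0,np.float64(-0.03),0],[0.056,0.119,0.04,0,0,np.float64(-0.031),0],[0.043,0.124,0.04,0,0,np.float64(-0.03),0]]
```

>>> {"fn": "jog_arm", "kwargs": {
  "increments": [
    [[0.138, -0.063, -0.013, 0, 0, -0.03, 0], [0.144, -0.049, -0.013, 0, 0, -0.03, 0], [0.148, -0.036, -0.013, 0, 0, -0.03, 0], [0.15, -0.021, -0.013, 0, 0, -0.03, 0], [0.152, -0.007, -0.013, 0, 0, -0.03, 0], [0.152, 0.007, -0.012, 0, 0, -0.03, 0], [0.15, 0.021, -0.013, 0, 0, -0.03, 0], [0.148, 0.035, -0.012, 0, 0, -0.031, 0], [0.143, 0.049, -0.013, 0, 0, -0.03, 0], [0.154, -0.018, 0.0, 0, 0, -0.033, 0], [0.155, -0.002, 0.0, 0, 0, -0.033, 0], [0.154, 0.014, 0.0, 0, 0, -0.033, 0], [0.151, 0.03, 0.0, 0, 0, -0.033, 0], [0.148, 0.046, 0.0, 0, 0, -0.033, 0], [0.142, 0.061, 0.0, 0, 0, -0.032, 0], [0.135, 0.075, 0.0, 0, 0, -0.033, 0], [0.127, 0.088, 0.0, 0, 0, -0.032, 0], [0.117, 0.101, 0.0, 0, 0, -0.033, 0]]
  ]
}}

```text
clock: 2.6
tcp_pos: [0.5304, 0.0016, 0.2602]
orientation: [0.0, 0.513, 0.859, 0.0]
wrist_force: [0.3, -0.6, -0.5]
finger_gap: 0.0854
grip_force: 0.0
```

>>> {"fn": "jog_arm", "kwargs": {
  "increments": [
    [[0.122, 0.048, 0.04, 0, 0, -0.03, 0], [0.117, 0.059, 0.04, 0, 0, -0.03, 0], [0.111, 0.07, 0.04, 0, 0, -0.03, 0], [0.104, 0.08, 0.04, 0, 0, -0.03, 0], [0.096, 0.09, 0.04, 0, 0, -0.03, 0], [0.087, 0.098, 0.04, 0, 0, -0.03, 0], [0.077, 0.106, 0.04, 0, 0, -0.03, 0], [0.067, 0.113, 0.04, 0, 0, -0.03, 0], [0.056, 0.119, 0.04, 0, 0, -0.031, 0], [0.043, 0.124, 0.04, 0, 0, -0.03, 0], [0, 0, 0, 0, 0, 0, 0], [0, 0, 0, 0, 0, 0, 0]]
  ]
}}

```text
clock: 3.8
tcp_pos: [0.4922, 0.3264, 0.1596]
orientation: [-0.0, 0.067, 0.998, -0.0]
wrist_force: [-0.4, -0.1, 0.4]
finger_gap: 0.0855
grip_force: 0.0
```

```bash
sed -i 's/t=round(t,3)/t=float(round(t,3))/' plan.py; python3 - <<'E'
from plan import *
st(); plan([(.4927,.326,.047,172.3,6)],60)
E
```

```text
t 3.8 p [0.4922 0.3264 0.1596] yaw 172.31 tilt [-0.0008 -0.0009] q [ 0.45  0.37 -0.05  1.15 -0.    0.58] F [-0.4 -0.1  0.4] gap 0.0855 0.0
[[-0.0,-0.0,0.075,0,0,0.0,60],[-0.0,-0.0,0.075,0,0,0.0,60],[-0.001,-0.0,0.075,0,0,0.0,60],[-0.0,-0.0,0.075,0,0,0.0,60],[-0.001,-0.001,0.075,0,0,0.0,60],[-0.0,-0.0,0.075,0,0,0.0,60]]
```

>>> {"fn": "jog_arm", "kwargs": {
  "increments": [
    [[0, 0, 0.075, 0, 0, 0, 60], [0, 0, 0.075, 0, 0, 0, 60], [-0.001, 0, 0.075, 0, 0, 0, 60], [0, 0, 0.075, 0, 0, 0, 60], [-0.001, -0.001, 0.075, 0, 0, 0, 60], [0, 0, 0.075, 0, 0, 0, 60], [0, 0, 0, 0, 0, 0, 60], [0, 0, 0, 0, 0, 0, 255], [0, 0, 0, 0, 0, 0, 255], [0, 0, 0, 0, 0, 0, 255], [0, 0, 0, 0, 0, 0, 255], [0, 0, 0, 0, 0, 0, 255], [0, 0, 0, 0, 0, 0, 255], [0, 0, 0, 0, 0, 0, 255], [0, 0, 0, 0, 0, 0, 255], [0, 0, 0, 0, 0, 0, 255]]
  ],
  "force": 60
}}

```text
clock: 5.4
tcp_pos: [0.4941, 0.3259, 0.0488]
orientation: [0.001, 0.068, 0.998, 0.0]
wrist_force: [-0.5, -2.4, 5.4]
finger_gap: 0.0127
grip_force: 59.5
```

```bash
python3 - <<'E'
from plan import *
st(); p,y=plan([(.4927,.326,.15,172.3,5),(.545,.15,.15,170.5,6),(.571,.085,.15,170.5,4),(.571,.085,.15,170.5,2)],255)
E
```

```text
t 5.4 p [0.4941 0.3259 0.0488] yaw 172.26 tilt [0.0023 0.0004] q [ 0.45  0.46 -0.21  0.9  -0.    0.58] F [-0.5 -2.4  5.4] gap 0.0127 59.526615142822266
[[0.001,-0.0,-0.081,0,0,-0.0,255],[0.001,-0.0,-0.081,0,0,-0.0,255],[0.001,-0.0,-0.081,0,0,-0.0,255],[0.001,-0.0,-0.081,0,0,-0.0,255],[0.002,-0.0,-0.081,0,0,-0.0,255],[-0.05,-0.112,0.0,0,0,0.002,255],[-0.051,-0.111,0.0,0,0,0.002,255],[-0.052,-0.111,0.0,0,0,0.001,255],[-0.052,-0.111,0.0,0,0,0.002,255],[-0.053,-0.11,0.0,0,0,0.001,255],[-0.054,-0.111,0.0,0,0,0.002,255],[-0.036,-0.06,0.0,0,0,-0.0,255],[-0.036,-0.06,0.0,0,0,-0.0,255],[-0.037,-0.059,0.0,0,0,-0.0,255],[-0.036,-0.06,0.0,0,0,-0.0,255],[-0.0,0.0,0.0,0,0,-0.0,255],[-0.0,0.0,0.0,0,0,-0.0,255]]
```

>>> {"fn": "jog_arm", "kwargs": {
  "increments": [
    [[0.001, 0, -0.081, 0, 0, 0, 255], [0.001, 0, -0.081, 0, 0, 0, 255], [0.001, 0, -0.081, 0, 0, 0, 255], [0.001, 0, -0.081, 0, 0, 0, 255], [0.002, 0, -0.081, 0, 0, 0, 255], [-0.05, -0.112, 0, 0, 0, 0.002, 255], [-0.051, -0.111, 0, 0, 0, 0.002, 255], [-0.052, -0.111, 0, 0, 0, 0.001, 255], [-0.052, -0.111, 0, 0, 0, 0.002, 255], [-0.053, -0.11, 0, 0, 0, 0.001, 255], [-0.054, -0.111, 0, 0, 0, 0.002, 255], [-0.036, -0.06, 0, 0, 0, 0, 255], [-0.036, -0.06, 0, 0, 0, 0, 255], [-0.037, -0.059, 0, 0, 0, 0, 255], [-0.036, -0.06, 0, 0, 0, 0, 255], [0, 0, 0, 0, 0, 0, 255], [0, 0, 0, 0, 0, 0, 255]]
  ]
}}

```text
clock: 7.1
tcp_pos: [0.5701, 0.0845, 0.1486]
orientation: [-0.0, 0.083, 0.997, 0.0]
wrist_force: [-0.5, -0.6, -2.7]
finger_gap: 0.0127
grip_force: 59.0
```

```bash
python3 - <<'E'
from plan import *
st()
t=cam("top")["pixels"][:,:,::-1];s=cam("side")["pixels"][:,:,::-1]
f=lambda i,u,v,w,h:cv2.resize(i[v:v+h,u:u+w],(400,w and 400*h//w),interpolation=cv2.INTER_CUBIC)
cv2.imwrite("pics/m2.png",np.hstack([f(t,250,135,100,100),f(s,240,120,140,140)]))
E
```

```text
t 7.1 p [0.5701 0.0845 0.1486] yaw 170.43 tilt [-0.0005  0.0003] q [ 0.01  0.35 -0.1   1.11  0.    0.17] F [-0.5 -0.6 -2.7] gap 0.0127 58.989983797073364
```

View pics/m2.png

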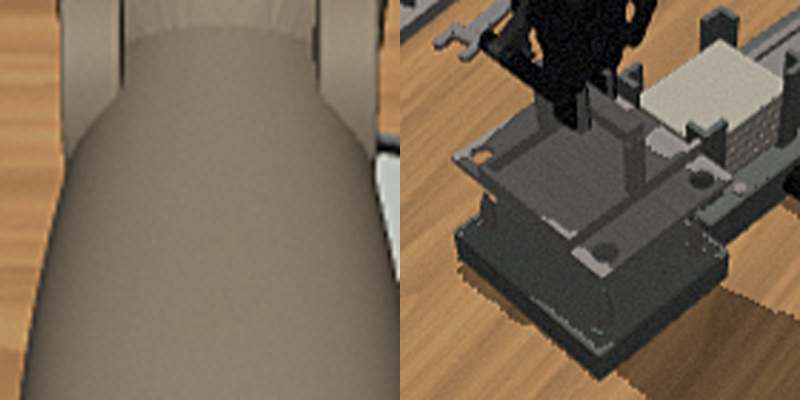

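Only the side camera sees the tray here (hole centres near (484,155), (705,182), (608,252) in the crop); the arm blocks the top view. I'll check the nest fit by overlaying it on the earlier images.

```bash
python3 - <<'E'
from h import *
out=[]
for n,(u0,v0,w,h) in(("top",(278,145,64,80)),("side",(255,158,104,90))):
    c=cam(n); im=cv2.imread(f"pics/{n}0.png")[v0:v0+h,u0:u0+w]; k=400/w if n=="top" else 400/w
    im=cv2.resize(im,None,fx=k,fy=k,interpolation=cv2.INTER_CUBIC); im=cv2.convertScaleAbs(im,alpha=1.6)
    for (x,y),col in(((.5715,.087),(0,255,0)),((.571,.0827),(0,0,255))):
        a=np.radians(80.5);ca,sa=np.cos(a),np.sin(a)
        for lx,ly in((.042,.058),(.042,-.058),(-.042,.058),(-.042,-.058)):
            X=np.array([x+ca*lx-sa*ly,y+sa*lx+ca*ly])
            q=[tuple(np.round((proj(c,[*X,z])-[u0,v0]+.5)*k-.5).astype(int)) for z in(.031,.066)]
            cv2.line(im,q[0],q[1],col,1);cv2.circle(im,q[1],2,col,1)
            ring=[np.round((proj(c,[X[0]+.005*np.cos(t),X[1]+.005*np.sin(t),.031])-[u0,v0]+.5)*k-.5) for t in np.linspace(0,6.28,24)]
            cv2.polylines(im,[np.array(ring,np.int32)],True,col,1)
    out.append(im)
H=max(o.shape[0] for o in out)
cv2.imwrite("pics/ov.png",np.hstack([np.vstack([o,np.zeros((H-o.shape[0],o.shape[1],3),np.uint8)]) for o in out]))
E
```

```text
(no output)
```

View pics/ov.png

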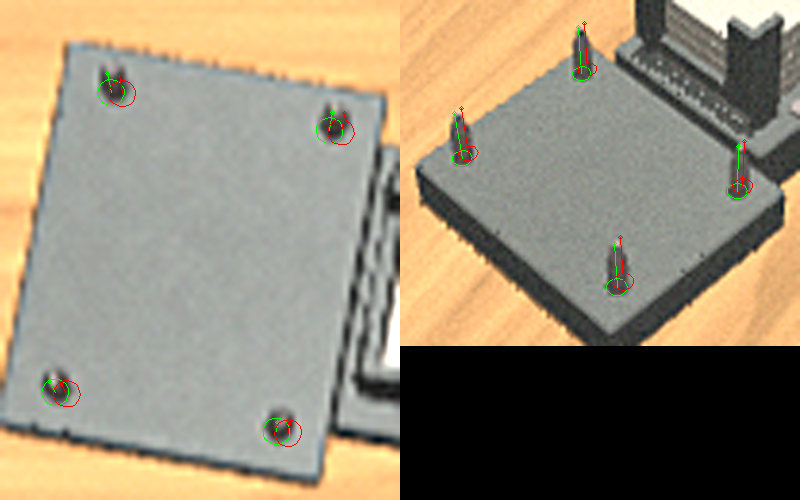

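```bash
python3 - <<'E'
from fit import *
S=cam("side")
s=lambda x,y:np.array([240+(x-400+.5)/2.857-.5,120+(y+.5)/2.857-.5])
z=.0998+.004
o=[(S,s(484,155),(.042,-.058,z)),(S,s(705,181),(-.042,.058,z)),(S,s(607,251),(.042,.058,z))]
p,r=fit(o,[.57,.085,1.4]);print(p[:2],np.degrees(p[2]),r.round(2))
E
```

```text
[0.5664266  0.08497723] 80.14122164230005 [[ 0.35 -0.26]
 [-0.52 -0.32]
 [ 0.17  0.58]]
```

>>> {"fn": "jog_arm", "kwargs": {
  "increments": [
    [[-0.01, 0.003, 0.03, 0, 0, 0, 255], [0, 0.003, 0.03, 0, 0, 0, 255], [0, 0, 0.03, 0, 0, 0, 255], [0, 0, 0.03, 0, 0, 0, 255], [0, 0, 0, 0, 0, 0, 255], [0, 0, 0, 0, 0, 0, 255]]
  ]
}}

```text
clock: 7.95
tcp_pos: [0.5725, 0.0857, 0.1183]
orientation: [-0.0, 0.083, 0.997, -0.0]
wrist_force: [0.5, -0.3, -1.9]
finger_gap: 0.0128
grip_force: 59.0
```

```bash
python3 - <<'E'
from plan import *
st()
c=cam("side");s=c["pixels"][:,:,::-1]
im=cv2.resize(s[140:250,250:370],None,fx=5,fy=5,interpolation=cv2.INTER_CUBIC)
cv2.imwrite("pics/m3.png",cv2.convertScaleAbs(im,alpha=2))
E
```

```text
t 7.95 p [0.5725 0.0857 0.1183] yaw 170.46 tilt [-0.0009 -0.0001] q [ 0.01  0.38 -0.15  1.05 -0.    0.18] F [ 0.5 -0.3 -1.9] gap 0.0128 58.96126985549927
```

View pics/m3.png

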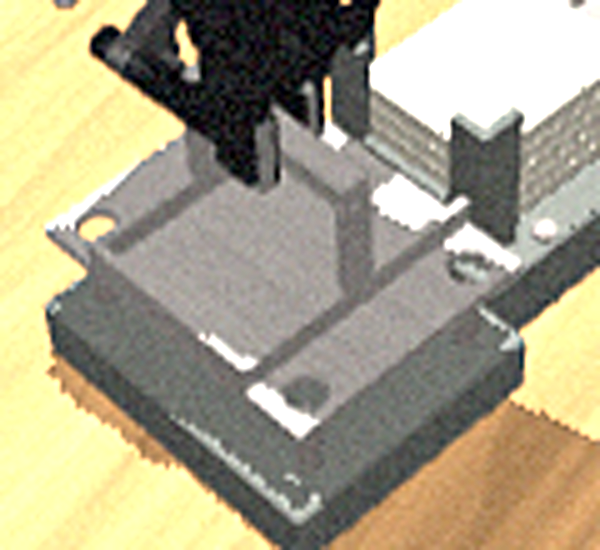

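The side crop shows the tray just above the posts; hole centres are near (97,227), (470,268) and (305,392) in the crop.

```bash
python3 - <<'E'
from fit import *
S=cam("side")
s=lambda x,y:np.array([250+(x+.5)/5-.5,140+(y+.5)/5-.5])
z=.0695+.004
o=[(S,s(97,227),(.042,-.058,z)),(S,s(470,268),(-.042,.058,z)),(S,s(305,392),(.042,.058,z))]
p,r=fit(o,[.57,.085,1.4]);print(p[:2],np.degrees(p[2]),r.round(2))
a=np.array([(270.4,188.8),(343,197.2),(311.2,221.5)])
for (c,u,l),t in zip(o,a):
    o2=[(S,t,(l[0],l[1],.064))]; X=onz(S,u,z);Y=onz(S,t,.064);print(np.round((Y-X)[:2],4))
E
```

```text
[0.57013188 0.08681371] 80.63326762984833 [[-0.04 -0.41]
 [-0.28 -0.09]
 [ 0.31  0.45]]
[-0.0022  0.    ]
[-0.0002  0.002 ]
[-0.001   0.0001]
```

>>> {"fn": "jog_arm", "kwargs": {
  "increments": [
    [[0.004, 0.001, 0.016, 0, 0, 0, 255], [0, 0, 0.016, 0, 0, 0, 255], [0, 0, 0.016, 0, 0, 0, 255], [0, 0, 0.016, 0, 0, 0, 255], [0, 0, 0, 0, 0, 0, 255], [0, 0, 0, 0, 0, 0, 255]]
  ]
}}

```text
clock: 8.65
tcp_pos: [0.5717, 0.0862, 0.1025]
orientation: [-0.0, 0.083, 0.997, -0.0]
wrist_force: [0.5, 0.6, -1.4]
finger_gap: 0.013
grip_force: 59.0
```

>>> {"fn": "jog_arm", "kwargs": {
  "increments": [
    [[0, 0, 0.016, 0, 0, 0, 255], [0, 0, 0.016, 0, 0, 0, 255], [0, 0, 0.016, 0, 0, 0, 255], [0, 0, 0.008, 0, 0, 0, 255], [0, 0, 0, 0, 0, 0, 255], [0, 0, 0, 0, 0, 0, 255]]
  ]
}}

```text
clock: 9.25
tcp_pos: [0.5718, 0.0862, 0.0887]
orientation: [-0.0, 0.083, 0.997, -0.0]
wrist_force: [-0.2, 0.0, -2.7]
finger_gap: 0.0129
grip_force: 59.0
```

>>> {"fn": "jog_arm", "kwargs": {
  "increments": [
    [[0, 0, 0.016, 0, 0, 0, 255], [0, 0, 0.016, 0, 0, 0, 255], [0, 0, 0.002, 0, 0, 0, 255], [0, 0, 0, 0, 0, 0, 255], [0, 0, 0, 0, 0, 0, 255], [0, 0, 0, 0, 0, 0, 255]]
  ]
}}

```text
clock: 9.85
tcp_pos: [0.5718, 0.0862, 0.0803]
orientation: [-0.0, 0.083, 0.997, -0.0]
wrist_force: [-0.2, -0.7, -2.7]
finger_gap: 0.0127
grip_force: 59.0
```

>>> {"fn": "jog_arm", "kwargs": {
  "increments": [
    [[0, 0, 0.004, 0, 0, 0, 255], [0, 0, 0.004, 0, 0, 0, 255], [0, 0, 0, 0, 0, 0, 255], [0, 0, 0, 0, 0, 0, 255]]
  ]
}}

```text
clock: 10.25
tcp_pos: [0.5719, 0.0862, 0.0798]
orientation: [0.001, 0.083, 0.997, -0.0]
wrist_force: [-3.7, -0.9, 7.7]
finger_gap: 0.0126
grip_force: 60.3
```

>>> {"fn": "jog_arm", "kwargs": {
  "increments": [
    [[0, 0, 0, 0, 0, 0, 130], [0, 0, 0, 0, 0, 0, 130], [0, 0, 0, 0, 0, 0, 130], [0, 0, 0, 0, 0, 0, 130], [0, 0, 0, 0, 0, 0, 130], [0, 0, 0, 0, 0, 0, 130], [0, 0, -0.04, 0, 0, 0, 130], [0, 0, -0.08, 0, 0, 0, 130], [0, 0, -0.12, 0, 0, 0, 130], [0, 0, -0.12, 0, 0, 0, 130], [0, 0, -0.12, 0, 0, 0, 130], [0, 0, 0, 0, 0, 0, 255]]
  ]
}}

```text
clock: 11.45
tcp_pos: [0.5745, 0.0863, 0.2039]
orientation: [0.004, 0.083, 0.997, 0.0]
wrist_force: [1.4, 0.7, -0.4]
finger_gap: 0.0288
grip_force: 0.0
```

```bash
python3 - <<'E'
from plan import *
st()
C={n:cam(n) for n in("side","top")};r={}
for n in C:
    l=spotter.landmark_of("paddle",n)
    for d in l[:1]: r[n]=d["uv"];print(n,np.round(d["uv"],1),round(d["conf"],2),np.round(onz(C[n],d["uv"],.0845),4))
cv2.imwrite("pics/m4.png",cv2.resize(C["side"]["pixels"][:,:,::-1][60:260,230:470],None,fx=3,fy=3,interpolation=cv2.INTER_CUBIC))
plan([(.50,-.12,.22,125,8),(.5119,-.2723,.18,80.5,8),(.5119,-.2723,.070,80.5,6)],255)
E
```

```text
t 11.45 p [0.5745 0.0863 0.2039] yaw 170.47 tilt [0.0089 0.    ] q [ 0.01  0.33 -0.    1.23 -0.    0.18] F [ 1.4  0.7 -0.4] gap 0.0288 0.0
side [348.9 182.5] 0.58 [0.5072 0.035  0.0845]
top [445.1 209.3] 0.76 [ 0.5145 -0.2186  0.0845]
[[0.018,-0.108,-0.011,0,0,0.032,255],[0.007,-0.109,-0.011,0,0,0.032,255],[-0.004,-0.109,-0.011,0,0,0.031,255],[-0.014,-0.108,-0.011,0,0,0.032,255],[-0.025,-0.106,-0.012,0,0,0.031,255],[-0.035,-0.103,-0.011,0,0,0.032,255],[-0.046,-0.099,-0.012,0,0,0.031,255],[-0.055,-0.094,-0.011,0,0,0.032,255],[-0.066,-0.039,0.02,0,0,0.031,255],[-0.069,-0.032,0.02,0,0,0.031,255],[-0.072,-0.025,0.02,0,0,0.031,255],[-0.074,-0.018,0.02,0,0,0.031,255],[-0.076,-0.011,0.02,0,0,0.031,255],[-0.076,-0.003,0.02,0,0,0.031,255],[-0.076,0.004,0.02,0,0,0.03,255],[-0.076,0.011,0.02,0,0,0.031,255],[-0.0,-0.0,0.073,0,0,-0.0,255],[-0.0,-0.0,0.073,0,0,-0.0,255],[-0.0,-0.0,0.073,0,0,-0.0,255],[-0.0,-0.0,0.074,0,0,-0.0,255]]
[[-0.0,-0.0,0.073,0,0,-0.0,255],[-0.0,-0.0,0.074,0,0,-0.0,255]]
```

View pics/m4.png

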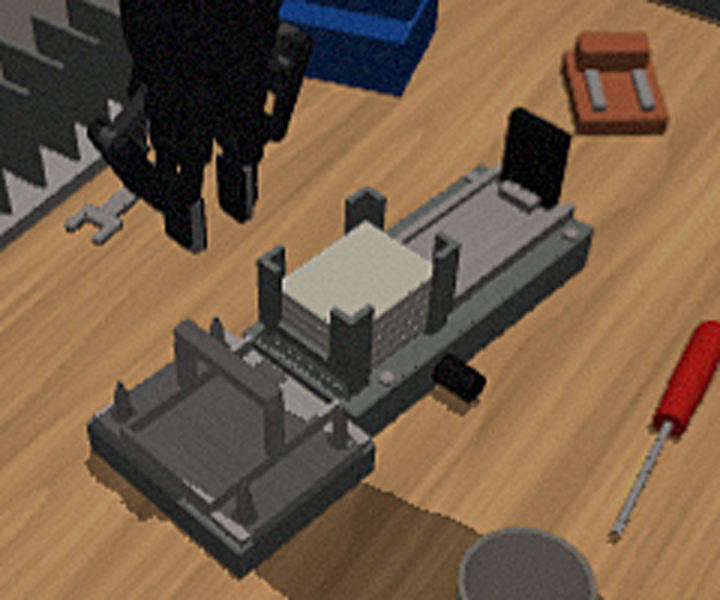

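The crop shows the tray flat on the nest with all four posts through their holes and its open end towards the magazine. Next, the paddle.

>>> {"fn": "jog_arm", "kwargs": {
  "increments": [
    [[0.018, -0.108, -0.011, 0, 0, 0.032, 255], [0.007, -0.109, -0.011, 0, 0, 0.032, 255], [-0.004, -0.109, -0.011, 0, 0, 0.031, 255], [-0.014, -0.108, -0.011, 0, 0, 0.032, 255], [-0.025, -0.106, -0.012, 0, 0, 0.031, 255], [-0.035, -0.103, -0.011, 0, 0, 0.032, 255], [-0.046, -0.099, -0.012, 0, 0, 0.031, 255], [-0.055, -0.094, -0.011, 0, 0, 0.032, 255], [-0.066, -0.039, 0.02, 0, 0, 0.031, 255], [-0.069, -0.032, 0.02, 0, 0, 0.031, 255], [-0.072, -0.025, 0.02, 0, 0, 0.031, 255], [-0.074, -0.018, 0.02, 0, 0, 0.031, 255], [-0.076, -0.011, 0.02, 0, 0, 0.031, 255], [-0.076, -0.003, 0.02, 0, 0, 0.031, 255], [-0.076, 0.004, 0.02, 0, 0, 0.03, 255], [-0.076, 0.011, 0.02, 0, 0, 0.031, 255], [0, 0, 0, 0, 0, 0, 255], [0, 0, 0, 0, 0, 0, 255]]
  ]
}}

```text
clock: 13.45
tcp_pos: [0.5117, -0.2717, 0.1794]
orientation: [-0.002, 0.763, 0.646, -0.0]
wrist_force: [-0.1, 0.0, -0.4]
finger_gap: 0.0004
grip_force: 0.0
```

```bash
python3 - <<'E'
from plan import *
st(); C={n:cam(n) for n in("side","top")}
for n in C:
    for d in spotter.landmark_of("paddle",n)[:2]: print(n,np.round(d["uv"],1),round(d["conf"],2),np.round(onz(C[n],d["uv"],.0845),4))
plan([(.5119,-.2723,.070,80.5,6)],255)
E
```

```text
t 13.45 p [ 0.5117 -0.2717  0.1794] yaw 80.52 tilt [-0.0024  0.002 ] q [-0.63  0.34 -0.04  1.19  0.    1.11] F [-0.1  0.  -0.4] gap 0.0004 0.0
side [412.7 109.3] 0.66 [ 0.5132 -0.226   0.0845]
top [447.  209.7] 0.65 [ 0.5136 -0.2228  0.0845]
[[-0.001,-0.0,0.074,0,0,0.0,255],[-0.001,-0.0,0.074,0,0,0.0,255],[-0.001,-0.0,0.074,0,0,0.0,255],[-0.0,-0.001,0.074,0,0,0.0,255],[-0.001,-0.0,0.074,0,0,0.0,255],[-0.0,-0.001,0.073,0,0,0.0,255]]
```

>>> {"fn": "jog_arm", "kwargs": {
  "increments": [
    [[0, 0, 0.074, 0, 0, 0, 255], [0, 0, 0.074, 0, 0, 0, 255], [0, 0, 0.074, 0, 0, 0, 255], [0, 0, 0.074, 0, 0, 0, 255], [0, 0, 0.074, 0, 0, 0, 255], [0, 0, 0.07, 0, 0, 0, 255], [0, 0, 0, 0, 0, 0, 255], [0.06, 0, 0, 0, 0, 0, 255], [0.04, 0, 0, 0, 0, 0, 255], [0.04, 0, 0, 0, 0, 0, 255], [0.04, 0, 0, 0, 0, 0, 255], [0.04, 0, 0, 0, 0, 0, 255], [0, 0, 0, 0, 0, 0, 255]]
  ]
}}

```text
clock: 14.95
tcp_pos: [0.5224, -0.2181, 0.072]
orientation: [0.002, 0.763, 0.646, -0.001]
wrist_force: [-2.7, -5.3, 2.4]
finger_gap: -0.0
grip_force: 0.0
```

>>> {"fn": "jog_arm", "kwargs": {
  "increments": [
    [[0.03, 0, 0, 0, 0, 0, 255], [0.03, 0, 0, 0, 0, 0, 255], [0.03, 0, 0, 0, 0, 0, 255], [0.03, 0, 0, 0, 0, 0, 255], [0.03, 0, 0, 0, 0, 0, 255], [0.03, 0, 0, 0, 0, 0, 255], [0.03, 0, 0, 0, 0, 0, 255], [0.03, 0, 0, 0, 0, 0, 255], [0.03, 0, 0, 0, 0, 0, 255], [0.03, 0, 0, 0, 0, 0, 255], [0.03, 0, 0, 0, 0, 0, 255], [0.03, 0, 0, 0, 0, 0, 255], [0, 0, 0, 0, 0, 0, 255], [0, 0, 0, 0, 0, 0, 255]]
  ]
}}

```text
clock: 16.35
tcp_pos: [0.5373, -0.1313, 0.072]
orientation: [0.003, 0.764, 0.645, -0.001]
wrist_force: [-1.9, -8.9, 0.9]
finger_gap: 0.0
grip_force: 0.0
```

>>> {"fn": "jog_arm", "kwargs": {
  "increments": [
    [[0.016, 0, 0, 0, 0, 0, 255], [0.016, 0, 0, 0, 0, 0, 255], [0.016, 0, 0, 0, 0, 0, 255], [0.016, 0, 0, 0, 0, 0, 255], [0, 0, 0, 0, 0, 0, 255], [0, 0, 0, 0, 0, 0, 255]]
  ]
}}

```text
clock: 16.95
tcp_pos: [0.5399, -0.1159, 0.072]
orientation: [0.003, 0.764, 0.645, -0.001]
wrist_force: [-2.6, -10.0, 2.7]
finger_gap: -0.0004
grip_force: 0.0
```

>>> {"fn": "jog_arm", "kwargs": {
  "increments": [
    [[0.008, 0, 0, 0, 0, 0, 255], [0.008, 0, 0, 0, 0, 0, 255], [0, 0, 0, 0, 0, 0, 255], [0, 0, 0, 0, 0, 0, 255]]
  ]
}}

```text
clock: 17.35
tcp_pos: [0.54, -0.1149, 0.0721]
orientation: [0.004, 0.765, 0.644, -0.004]
wrist_force: [-4.2, -21.3, 0.8]
finger_gap: 0.0
grip_force: 0.0
```

>>> {"fn": "jog_arm", "kwargs": {
  "increments": [
    [[0.008, 0, 0, 0, 0, 0, 255], [0, 0, 0, 0, 0, 0, 255], [0, 0, 0, 0, 0, 0, 255]]
  ]
}}

```text
clock: 17.65
tcp_pos: [0.54, -0.115, 0.0722]
orientation: [0.006, 0.765, 0.644, -0.005]
wrist_force: [-7.2, -26.7, 1.5]
finger_gap: -0.0001
grip_force: 0.0
```

The TCP stalled at the expected place while the force rose, so the slide is at its end stop. Retreating.

>>> {"fn": "jog_arm", "kwargs": {
  "increments": [
    [[-0.04, 0, 0, 0, 0, 0, 255], [-0.05, 0, 0, 0, 0, 0, 255], [-0.05, 0, 0, 0, 0, 0, 255], [-0.05, 0, 0, 0, 0, 0, 255], [-0.05, 0, 0, 0, 0, 0, 255], [-0.05, 0, 0, 0, 0, 0, 255], [-0.05, 0, 0, 0, 0, 0, 255], [-0.05, 0, 0, 0, 0, 0, 255], [-0.05, 0, 0, 0, 0, 0, 255], [-0.05, 0, 0, 0, 0, 0, 255], [-0.05, 0, 0, 0, 0, 0, 255], [-0.06, 0, 0, 0, 0, 0, 255], [-0.06, 0, 0, 0, 0, 0, 255], [-0.06, 0, 0, 0, 0, 0, 255], [0, 0, 0, 0, 0, 0, 255], [0, 0, -0.1, 0, 0, 0, 255], [0, 0, -0.15, 0, 0, 0, 255], [0, 0, -0.15, 0, 0, 0, 255], [0, 0, 0, 0, 0, 0, 255], [0, 0, 0, 0, 0, 0, 255]]
  ]
}}

```text
clock: 19.65
tcp_pos: [0.5111, -0.2851, 0.1718]
orientation: [0.001, 0.763, 0.646, 0.0]
wrist_force: [0.5, -0.4, -1.6]
finger_gap: -0.0
grip_force: 0.0
```

```bash
python3 - <<'E'
from plan import *
st(); C={n:cam(n) for n in("side","top")}
for n in C:
  for t in("paddle","blank_low","blank_next"):
    for d in spotter.landmark_of(t,n)[:3]: print(n,t,np.round(d["uv"],1),round(d["conf"],2))
a=cv2.resize(C["side"]["pixels"][:,:,::-1][80:260,240:440],(480,432),interpolation=cv2.INTER_CUBIC)
b=cv2.resize(C["top"]["pixels"][:,:,::-1][140:250,270:460],(320,185),interpolation=cv2.INTER_CUBIC)
cv2.imwrite("pics/m5.png",np.hstack([a,np.vstack([b,np.zeros((247,320,3),np.uint8)])]))
E
```

```text
t 19.65 p [ 0.5111 -0.2851  0.1718] yaw 80.49 tilt [ 0.0019 -0.0011] q [-0.65  0.35 -0.04  1.17  0.    1.09] F [ 0.5 -0.4 -1.6] gap -0.0 0.0
side paddle [413.1 110. ] 0.81
side blank_low [307.  198.1] 0.66
side blank_next [353.8 170.3] 0.39
top paddle [449.  208.3] 0.74
top blank_low [308.4 185.9] 0.93
top blank_next [307.2 185.1] 0.5
```

View pics/m5.png

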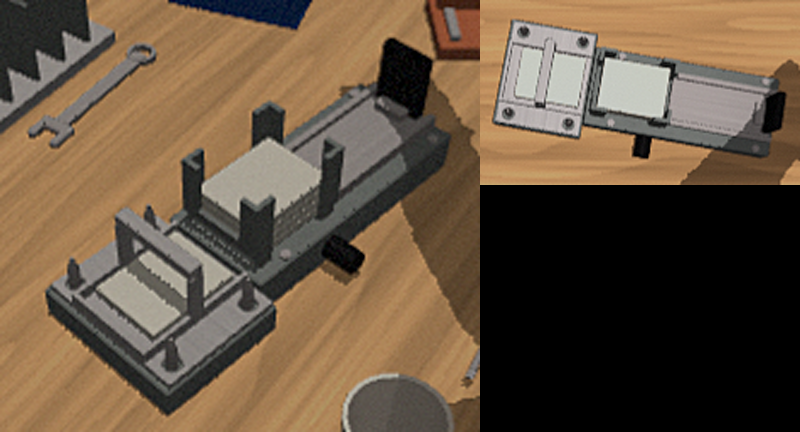

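The picture shows the white blank flat in the seated tray, the stack lowered by one, and the paddle back at its rest pixels (413,110).

```bash
python3 -c "from workcell import ticket; print(ticket.hand_in())"
```

```text
the job is handed in; nothing more can be done
None
```

The job is handed in at about 20 s on the robot's clock: the tray is seated on all four posts, the lowest blank lies flat in it, the slide is back at rest and the stack has dropped by one (checked in the last pictures; no verdict was returned).

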